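Press a sealing mat home on a deep-well plate

ROBOT

A 6-joint arm with a two-finger parallel gripper is mounted at the origin on the work surface. World frame = base frame: x ahead of the robot, y to its left, z up, the work surface at z = 0. Lengths are in m, angles in rad, forces in N, time in s.
With the tool pointing down it reaches from about 0.35 to 0.85 m from the base axis. Payload 8.1 kg.
Tool frame: the origin (TCP) lies between the finger pads; the fingertips stand 25 mm ahead of it and the grasp point (between the pads) lies 6 mm ahead of it (robot.tip_extent is the distance from the TCP to the fingertips, in m); z points along the fingers, y is the direction in which the jaws open and shut (so a half turn about z gives the same grasp; the last joint's range is limited). The gripper opens to 93 mm and grips with 3 to 60 N. Pads are 15 mm wide; open, the fingers measure 128 mm over their backs; the gripper's body (75 mm by 188 mm) begins 65 mm behind the grasp point.
Start: joints at [-1.319, 0.13, 1.488, -0, 1.523, -0.085], TCP at [0.198, -0.566, 0.244] pointing down, gripper open.
Joint ranges: [-2.96, 2.96], [-0.89, 2.26], [0.02, 2.5], [-1.34, 4.48], [0, 2.73], [-2.66, 2.66]. Speed limits (rad/s): [2.39, 2.39, 2.79, 3.14, 3.14, 3.14].

INTERFACE

Orientations are given as a rotation vector (axis times angle).
In Python, from plant import robot gives the robot as it stands.
- The arm moves only by the tool drive_tool, never from a script. Its argument "increments" is a list of rows, each a list of 7 numbers: the closure, from 0 (fully open) to 1 (shut), then the shift along the world's x, y, z in units of 25 mm (1.0 is 25 mm), then the turn, a rotation vector about the world's x, y, z in rad. In form: [[gripper, dx, dy, dz, rx, ry, rz], ...]. A call has 1 to 20 rows; each row is the pose to reach, as a shift and turn from the pose commanded when the call began; what a row does not reach only later rows make up. A row lasts 1/12 s, in which the tool goes at most 41.7 mm and 7.16 degrees, less where a joint would pass 70% of its speed; a pose out of reach is approached as far as the arm can. A call with a gripper value outside its range is refused whole. The fingers move at their own pace and stop on an object; "squeeze" is the grip in N (left out, the last holds). Time passes only in rows, so rows that repeat a pose let the fingers close. It gives the time, the measured TCP pose, the force and the opening at its end, in the units of the state.
- robot.read_state(): the state, without advancing time (a new reading comes with each control period).
- robot.read_camera(name): name is "scene" or "side" or "wrist"; returns a dict with "image" (384x512x3 uint8, red, green, blue), "fx", "fy", "cx", "cy" (pixels), "T" (4x4, takes a point from camera to world coordinates); the wrist camera has in their place "mount" (4x4, takes a point from camera to tool coordinates, whose origin is the TCP and whose axes are the flange's). Camera axes: x right, y down, z forward; pixel columns grow to the right and rows downward; lengths in m; the calibration is good to about 2 mm. The wrist camera is an equidistant fisheye: a pixel r from the principal point sees the ray r / f radians off the axis. A picture is of the moment at which its call begins: read the wrist's pose just before it. There is no depth.
- robot.close_job(): hands the job in, once; it reports no verdict.
The state is a dict: "t": time; "q": joint angles; "dq": joint speeds; "joint_torque": joint torques, N m; "tool_pos": TCP position; "orientation": TCP orientation; "force": force on the tool from outside, world axes, zero at the start; "wrist_torque": the same for the moment, N m; "opening": finger opening in m.
Only numpy, scipy, OpenCV 4.12 (cv2) and the standard library are available. Lean on these libraries where they do the work, as an engineer would, in place of code of your own. Each camera call takes 0.05 s, during which the arm holds its last target.

TASK

Take the hand press out of its tray and use its flat foot to press the sealing mat squarely down on the well plate, until the sprung nest under the plate bottoms out level and firm on its stops, and hold it there for a second without leaning on it harder than it needs. Then lift off, so that the nest rises again with the mat left seated flat all round, and gently set the press back down flat in its tray. Leave the other things on the bench alone.

Things in the scene. Friction and masses are not known exactly. Their poses are not given: they have to be found in the camera images.
- press: hand press (loose, 0.3-0.6 kg): flat aluminium foot 84 (x) x 126 (y) x 14 mm with a bridge handle: a dark grey bar 112 mm long along y, 24 mm wide (x), 22 mm high, its underside 50 mm above the foot's underside, on two round posts at y = +-46 mm and free underneath (36 mm gap) between them. Starts in the tray; hold it by the bar, pinched across x. Origin: centre of the foot's flat underside, z up
- press_grip (a point): middle of the press's handle bar, 61 mm above the underside of its foot; same axes as the press
- tray: low open grey tray where the press lives, fixed to the bench: 125 (x) x 168 (y) x 14 mm outside, 3 mm walls. Origin: centre of its underside. Put down square to the tray, the foot of the press has about 17 mm to spare all round
- tray_in (a point): centre of the tray's inner floor, on which the press stands; axes of the tray, z up
- station: plate-sealing station, fixed: aluminium base 130 (x) x 178 (y) mm, four guide screws with coil springs, on them a floating nest plate 122 x 168 mm carrying a white 24-well deep plate (85.5 x 127.8 mm at its skirt, 44 mm high, long side along y). Origin: centre of the base's underside, z up. With the nest up, the plate's rim is 92 mm above the origin
- plate_top (a point): centre of the well plate's top rim, z up. It goes down with the nest and tilts if pressed off-centre or askew (keep it under 0.04 rad); let go, it springs back up level. More than 22 N on the mat damages the plate
- mat_top (a point): centre of the upper face of the grey sealing mat, z up: a sheet 78 (x) x 120 (y) x 3 mm with 24 plugs under it, started in the wells. It starts 3.5 to 5 mm proud of the rim at its middle, one end (along y) higher than the other by up to 2.6 mm. Home, its upper face lies 3 mm above plate_top. About 10 N pushes it in against friction; it stays where it is pushed
- mat (a joint): how far the mat's centre has gone down into the plate (m): 0 to 0.0015 at the start, 0.005 when the sheet lies on the rim all round
- nest (a joint): how far the nest's centre has gone down on its springs (m), 0 at rest. Rubber-tipped stop screws under the nest end its travel somewhere between 3 and 10 mm: their setting differs each time and is not given, so feel for it. The springs yield from about 7.5 N and add 0.4 N per mm (under 11.7 N at the deepest); 12.5 N or more standing still means firm on the stops
- reagent: white reagent bottle with a blue cap, 72 mm across, 150 mm high; to be left alone
- tipbox: grey pipette-tip box with a clear lid, 84 x 122 x 63 mm; to be left alone
- beaker: empty glass beaker, 68 mm across, 80 mm high; to be left alone
Mind the look-alikes: they are no part of the job. What is shaped like the station but red is not meant.

How it is judged:
By the outcome, as a careful person would: the job done as asked, in the order asked, and still so for the second after the job is handed in, with the robot touching nothing.
It also fails if it takes over 61 s, if anything falls off the work surface, if the arm or the gripper's body presses on something with over 40 N, if the wrist force passes 120 N, or if a joint passes its speed limit or range.

## Working session

There is one attempt and no reset: what is moved stays moved. The work goes in short steps, Python scripts to look and compute and a tool call to move; the robot and the scene stay as the last step left them, time stands still between calls to the robot, and variables do not carry over. Pictures are saved under pics/ and viewed, and the job is handed in when it is done.

Besides the shell and the picture viewer there is one more tool, called as name([rows], argument=value, ...), one row to a line, values as JSON. drive_tool: Moves the arm, as the interface text tells. Its arguments: {"type":"object","properties":{"increments":{"type":"array"},"squeeze":{"type":"number"}},"required":["increments"]}

```bash
mkdir -p pics; ls
cat > h.py <<'E'
import numpy as np,cv2
from plant import robot
from scipy.spatial.transform import Rotation as R
def snap(n,fn):
    s=robot.read_state(); c=robot.read_camera(n)
    cv2.imwrite(f'pics/{fn}.png',c['image'][:,:,::-1])
    c['s']=s; np.save(f'pics/{fn}.npy',c,allow_pickle=True); return c
def load(fn): return np.load(f'pics/{fn}.npy',allow_pickle=True).item()
def camT(c):
    if 'T' in c: return c['T']
    T=np.eye(4); T[:3,:3]=R.from_rotvec(c['s']['orientation']).as_matrix(); T[:3,3]=c['s']['tool_pos']
    return T@c['mount']
def ray(c,u,v):
    x=(u-c['cx'])/c['fx']; y=(v-c['cy'])/c['fy']
    if 'T' in c: d=np.array([x,y,1])
    else:
        r=np.hypot(x,y); d=np.array([x/r*np.sin(r),y/r*np.sin(r),np.cos(r)]) if r>0 else np.array([0,0,1.])
    T=camT(c); return T[:3,3],T[:3,:3]@(d/np.linalg.norm(d))
def atz(c,u,v,z):
    o,d=ray(c,u,v); return o+d*(z-o[2])/d[2]
def proj(c,P):
    P=np.atleast_2d(P); T=np.linalg.inv(camT(c)); p=P@T[:3,:3].T+T[:3,3]
    if 'T' in c: return np.c_[c['fx']*p[:,0]/p[:,2]+c['cx'],c['fy']*p[:,1]/p[:,2]+c['cy']]
    r=np.hypot(p[:,0],p[:,1]); th=np.arctan2(r,p[:,2]); return np.c_[c['fx']*th*p[:,0]/r+c['cx'],c['fy']*th*p[:,1]/r+c['cy']]
def crop(fn,out,x0,y0,x1,y1,k):
    im=cv2.imread(f'pics/{fn}.png')[y0:y1,x0:x1]
    cv2.imwrite(f'pics/{out}.png',cv2.resize(im,None,fx=k,fy=k,interpolation=cv2.INTER_CUBIC))
def st():
    s=robot.read_state(); print({k:(np.round(v,4).tolist()) for k,v in s.items() if k not in('joint_torque','dq')})
E
python3 - <<'E'
from h import *
for n in('scene','side','wrist'):
    c=snap(n,n+'0'); print(n,c['fx'],c['cx'],c['cy'],np.round(camT(c),3).tolist())
st()
E
```

```text
pics
scene 371.6531277855515 257.8069201002483 194.24833629815987 [[-0.15, 0.671, -0.726, 1.368], [0.989, 0.091, -0.12, 0.134], [-0.014, -0.736, -0.677, 0.804], [0.0, 0.0, 0.0, 1.0]]
side 409.7785260444869 257.45520116375627 188.18622885635617 [[-0.881, -0.333, 0.336, 0.135], [-0.473, 0.627, -0.619, 0.835], [-0.005, -0.704, -0.71, 1.075], [0.0, 0.0, 0.0, 1.0]]
wrist 297.3186396354542 257.6946961384874 195.1555076125358 [[0.332, -0.907, -0.259, 0.269], [-0.943, -0.32, -0.088, -0.54], [-0.003, 0.274, -0.962, 0.383], [0.0, 0.0, 0.0, 1.0]]
{'t': 0.15, 'q': [-1.3194, 0.131, 1.489, -0.0, 1.523, -0.0854], 'tool_pos': [0.1982, -0.5659, 0.2428], 'orientation': [-3.0957, -0.5262, 0.0002], 'force': [-1.199, 0.307, -0.0361], 'wrist_torque': [0.0126, 0.0524, 0.0058], 'opening': 0.0926}
```

View pics/scene0.png

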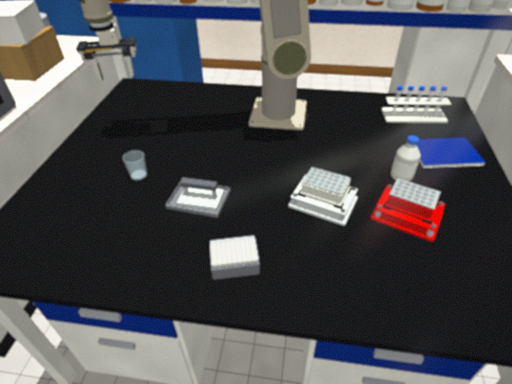

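View pics/side0.png

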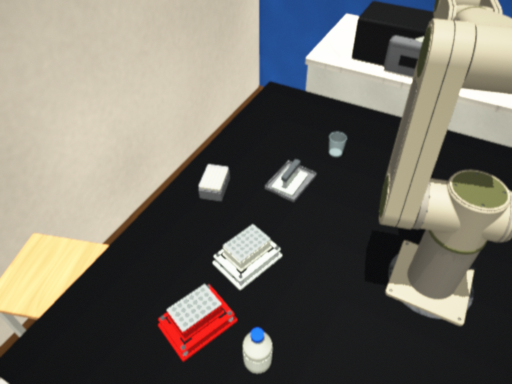

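View pics/wrist0.png

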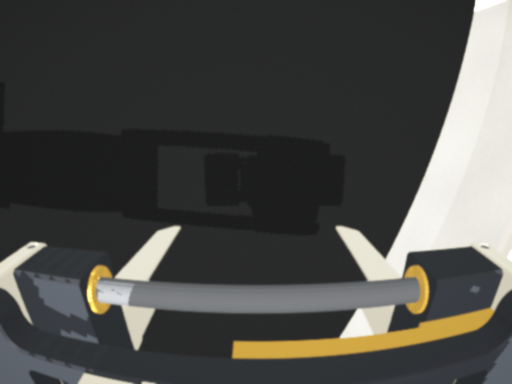

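Scene view: the tray with the press is near (198,197), the white station near (324,195), and the red look-alike near (410,210). Enlarging the first two.

Run:
```python
from h import *
crop('scene0','c1',155,165,245,230,8)
crop('scene0','c2',280,160,370,230,8)
crop('side0','c3',255,150,325,205,10)
crop('side0','c4',205,215,290,290,8)
```

```text
(no output)
```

View pics/c1.png

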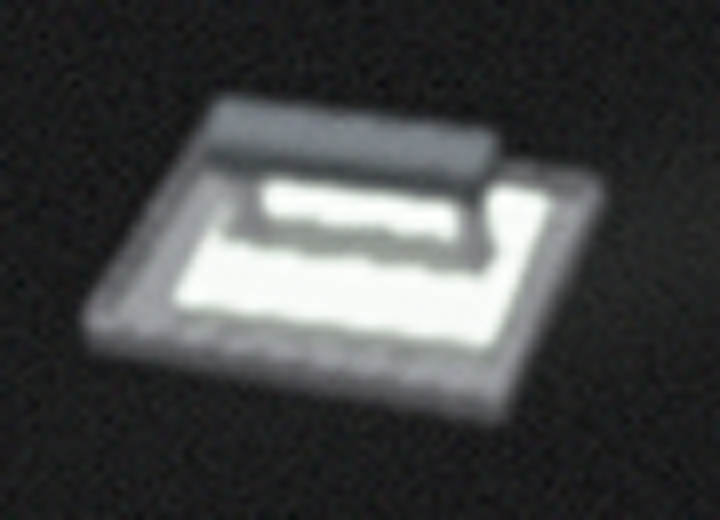

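View pics/c2.png

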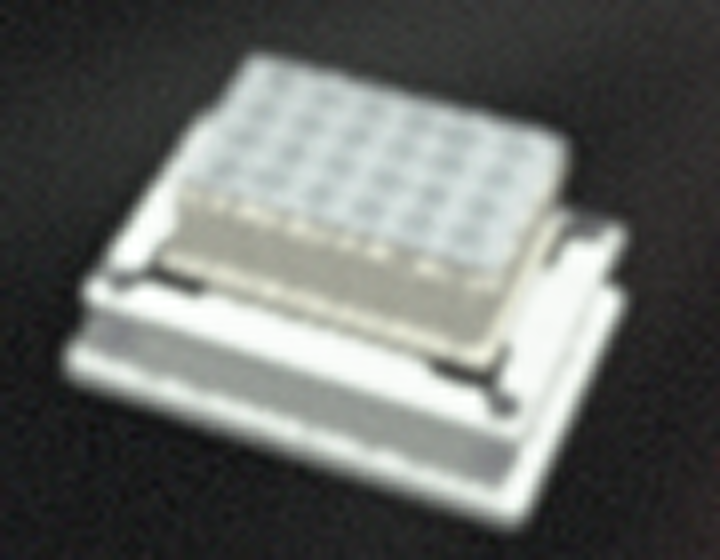

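View pics/c3.png

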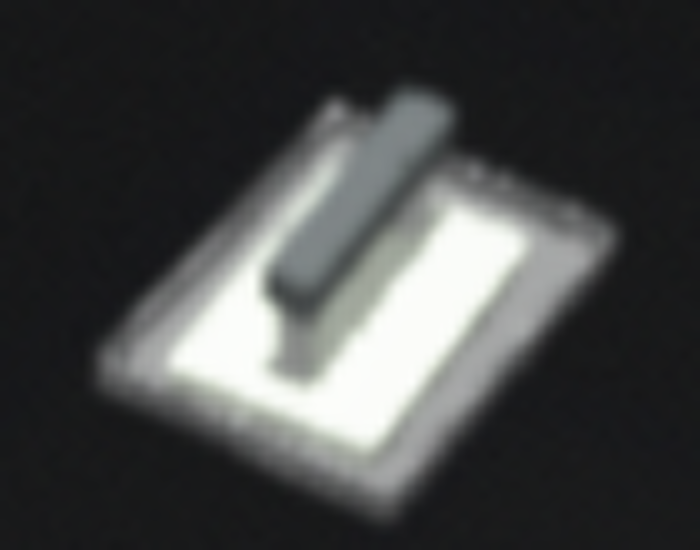

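View pics/c4.png

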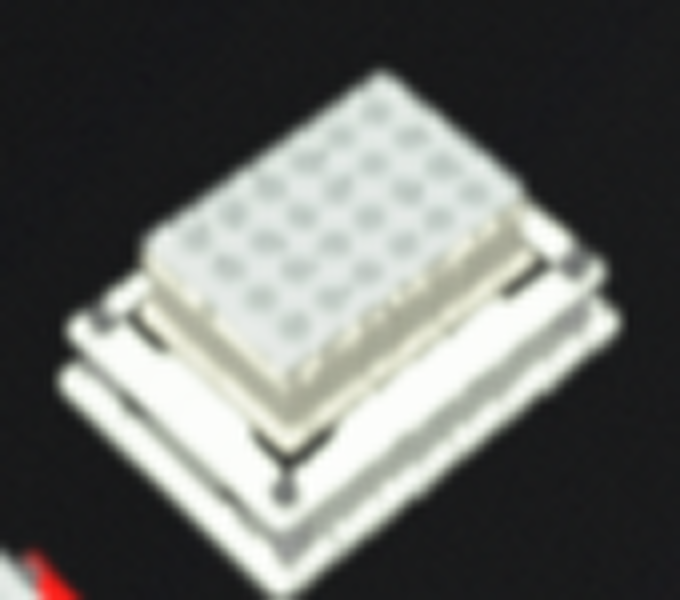

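```bash
cat > fit.py <<'E'
from h import *
from scipy.optimize import least_squares
def fit(obs,x0,scalez=None):
    # obs: list of (cam, [u,v], local xyz)
    def res(p):
        r=[]
        for c,uv,l in obs:
            l=np.array(l,float); cs,sn=np.cos(p[2]),np.sin(p[2])
            P=[p[0]+cs*l[0]-sn*l[1],p[1]+sn*l[0]+cs*l[1],l[2]]
            r.append(proj(c,P)[0]-uv)
        return np.concatenate(r)
    s=least_squares(res,x0,loss='soft_l1'); 
    return s.x,res(s.x).reshape(-1,2)
def rect(c,o,k,pts,a,b,z):
    # pts dict (sx,sy)->crop px
    return [(c,(np.array(p)+.5)/k-.5+np.array(o),(s[0]*a/2,s[1]*b/2,z)) for s,p in pts.items()]
E
python3 - <<'E'
from fit import *
S=load('scene0');D=load('side0')
# scene: camera looks -x; image right=+y, near=+x
fl,fr,nr,nl=(-1,-1),(-1,1),(1,1),(1,-1)
t1=rect(S,(155,165),8,{nl:(86,318),nr:(505,392),fr:(605,180)},.125,.168,.014)
# side: right = -x-ish/-y ; top = -y side far
t2=rect(D,(255,150),10,{nl:(335,100),fl:(617,230),fr:(388,500),nr:(100,362)},.125,.168,.014)
b1=rect(S,(155,165),8,{fl:(222,97),fr:(497,130),nr:(495,165),nl:(207,148)},.024,.112,.075)
b2=rect(D,(255,150),10,{nl:(395,90),fl:(455,108),fr:(312,295),nr:(268,270)},.024,.112,.075)
n1=rect(S,(280,160),8,{nl:(85,290),nr:(522,438),fr:(628,235)},.122,.168,.048)
n2=rect(D,(205,215),8,{fl:(606,265),fr:(285,527),nr:(66,325)},.122,.168,.048)
m1=rect(S,(280,160),8,{fl:(248,56),fr:(570,135),nr:(490,272),nl:(178,190)},.078,.120,.0985)
m2=rect(D,(205,215),8,{nl:(382,68),fl:(524,190),fr:(290,380),nr:(143,240)},.078,.120,.0985)
for n,o in dict(tray=t1+t2,t1=t1,t2=t2,bar=b1+b2,b1=b1,b2=b2,nest=n1+n2,mat=m1+m2,m1=m1,m2=m2,n1=n1,n2=n2).items():
    x,r=fit(o,[.55,0,0]); print(n,np.round(x,4),np.round(np.abs(r).max(),2),np.round(np.sqrt((r**2).mean()),2))
E
```

```text
tray [ 0.5502 -0.19   -0.1043] 0.9 0.37
t1 [ 0.5515 -0.1891 -0.1036] 0.34 0.22
t2 [ 0.5498 -0.1912 -0.1055] 0.75 0.33
bar [ 0.5513 -0.1808 -0.0136] 1.51 0.67
b1 [ 0.554  -0.1797  0.006 ] 1.29 0.63
b2 [ 0.5497 -0.1812 -0.0175] 0.93 0.44
nest [ 0.5204  0.196  -0.3229] 1.12 0.57
mat [ 0.5199  0.1957 -0.3111] 2.29 0.83
m1 [ 0.5229  0.1961 -0.2889] 1.36 0.85
m2 [ 0.519   0.1957 -0.3172] 0.86 0.48
n1 [ 0.5222  0.1977 -0.3453] 0.34 0.19
n2 [ 0.5196  0.1949 -0.313 ] 0.23 0.15
```

Run:
```python
from h import *
s=robot.read_state(); M=R.from_rotvec(s['orientation']).as_matrix(); print(np.round(M,3)); c=load('wrist0'); print(np.round(c['mount'],4).tolist())
print(np.arctan2(M[1,1],M[0,1]))
```

```text
[[ 0.944  0.33  -0.   ]
 [ 0.33  -0.944  0.001]
 [ 0.    -0.001 -1.   ]]
[[0.0012, -0.9618, -0.2737, 0.0758], [1.0, 0.0016, -0.0013, -0.001], [0.0017, -0.2737, 0.9618, -0.1402], [0.0, 0.0, 0.0, 1.0]]
-1.2340499194512664
```

drive_tool([
  [0,14.07,15.2,0.3,0,0,1.204],
  [0,14.07,15.2,0.3,0,0,1.204],
  [0,14.07,15.2,0.3,0,0,1.204],
  [0,14.07,15.2,0.3,0,0,1.204],
  [0,14.07,15.2,0.3,0,0,1.204],
  [0,14.07,15.2,0.3,0,0,1.204],
  [0,14.07,15.2,0.3,0,0,1.204],
  [0,14.07,15.2,0.3,0,0,1.204],
  [0,14.07,15.2,0.3,0,0,1.204],
  [0,14.07,15.2,0.3,0,0,1.204],
  [0,14.07,15.2,0.3,0,0,1.204],
  [0,14.07,15.2,0.3,0,0,1.204],
  [0,14.07,15.2,0.3,0,0,1.204],
  [0,14.07,15.2,0.3,0,0,1.204],
  [0,14.07,15.2,0.3,0,0,1.204],
  [0,14.07,15.2,0.3,0,0,1.204],
  [0,14.07,15.2,0.3,0,0,1.204],
  [0,14.07,15.2,0.3,0,0,1.204],
])

```text
t: 1.65
tool_pos: [0.5493, -0.1875, 0.2511]
orientation: [-2.257, -2.186, 0.0]
force: [-0.4, -0.3, -0.1]
opening: 0.093
```

Run:
```python
from h import *
snap('wrist','w1'); st()
im=cv2.imread('pics/w1.png'); cv2.imwrite('pics/w1b.png',cv2.resize(im,(800,600),interpolation=cv2.INTER_CUBIC))
```

```text
{'t': 1.7, 'q': [-0.4169, 0.0747, 1.534, -0.0001, 1.5328, -0.3851], 'tool_pos': [0.5494, -0.1874, 0.2512], 'orientation': [2.2564, 2.1858, -0.0001], 'force': [0.239, -0.7591, -0.4145], 'wrist_torque': [0.0033, -0.079, 0.0488], 'opening': 0.0926}
```

View pics/w1b.png

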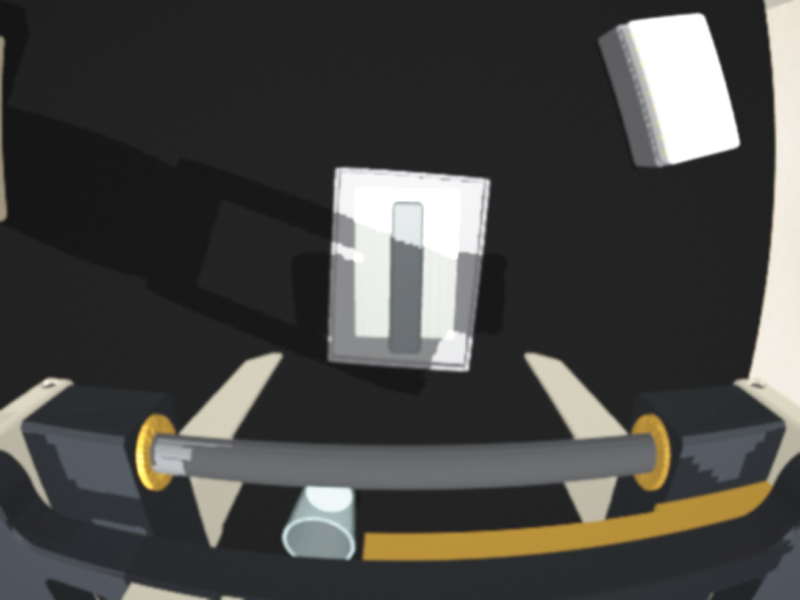

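Run:
```python
from h import *
crop('w1','w1c',200,100,325,245,5)
```

```text
(no output)
```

View pics/w1c.png

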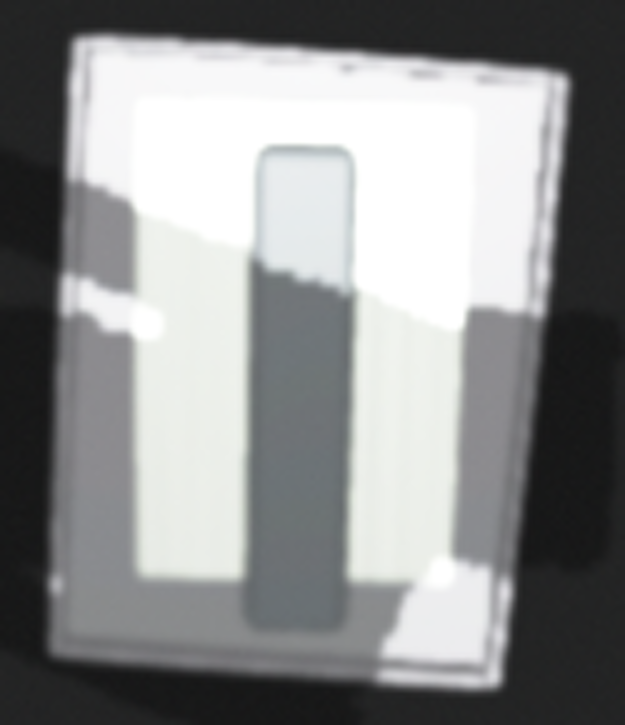

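Run:
```python
from fit import *
W=load('w1'); ul,ur,lr,ll=(-1,1),(1,1),(1,-1),(-1,-1); o=(200,100)
b=rect(W,o,5,{ul:(253,145),ur:(356,146),lr:(348,633),ll:(242,631)},.024,.112,.075)
f=rect(W,o,5,{ul:(134,98),ur:(475,103),ll:(135,578)},.084,.126,.017)
t=rect(W,o,5,{ul:(73,36),ur:(570,74),lr:(500,689),ll:(50,657)},.125,.168,.014)
for n,q in dict(b=b,f=f,t=t,bf=b+f).items():
    x,r=fit(q,[.55,-.19,0]); print(n,np.round(x,4)); print(np.round(r,1).tolist())
```

```text
b [ 0.5507 -0.1822 -0.0482]
[[-1.0, -1.0], [1.1, -0.7], [-0.1, 1.1], [0.1, 1.2]]
f [ 0.5507 -0.1817 -0.0509]
[[0.3, -0.0], [-0.7, 0.4], [0.3, -0.5]]
t [ 0.5504 -0.1901 -0.1039]
[[0.4, -0.0], [-0.3, -0.1], [-0.2, -0.1], [0.1, 0.2]]
bf [ 0.5507 -0.1819 -0.05  ]
[[-0.9, -1.3], [1.2, -1.0], [-0.2, 0.9], [0.0, 0.9], [0.3, 0.2], [-0.7, 0.6], [0.4, -0.3]]
```

drive_tool([
  [0,0.055,0.216,-1.5,0,0,-0.018],
  [0,0.055,0.216,-3,0,0,-0.018],
  [0,0.055,0.216,-4.5,0,0,-0.018],
  [0,0.055,0.216,-5.5,0,0,-0.018],
  [0,0.055,0.216,-6.3,0,0,-0.018],
  [0,0.055,0.216,-6.9,0,0,-0.018],
  [0,0.055,0.216,-7.25,0,0,-0.018],
  [0,0.055,0.216,-7.25,0,0,-0.018],
  [0,0.055,0.216,-7.25,0,0,-0.018],
  [0,0.055,0.216,-7.25,0,0,-0.018],
])

```text
t: 2.53
tool_pos: [0.5523, -0.1816, 0.0714]
orientation: [2.273, 2.166, 0.001]
force: [0.7, -0.0, 0.6]
opening: 0.0926
```

Run:
```python
from h import *
snap('wrist','w2'); st()
im=cv2.imread('pics/w2.png'); cv2.imwrite('pics/w2b.png',cv2.resize(im,(800,600),interpolation=cv2.INTER_CUBIC))
```

```text
{'t': 2.5833, 'q': [-0.4056, 0.2259, 1.7071, 0.0001, 1.2059, -0.3574], 'tool_pos': [0.5525, -0.1815, 0.0717], 'orientation': [2.2726, 2.1654, 0.0018], 'force': [0.4901, 0.4516, -0.0426], 'wrist_torque': [-0.0377, -0.0316, 0.0255], 'opening': 0.093}
```

View pics/w2b.png

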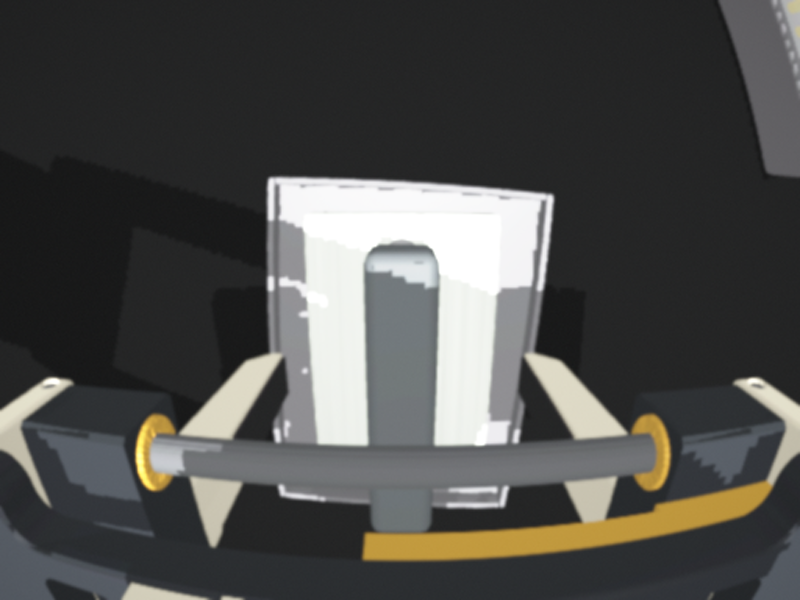

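drive_tool([
  [0,-0.07,-0.02,-0.06,0,0,0],
  [0,-0.07,-0.02,-0.06,0,0,0],
  [0.5,-0.07,-0.02,-0.06,0,0,0],
  [0.7,-0.07,-0.02,-0.06,0,0,0],
  [1,-0.07,-0.02,-0.06,0,0,0],
  [1,-0.07,-0.02,-0.06,0,0,0],
  [1,-0.07,-0.02,-0.06,0,0,0],
  [1,-0.07,-0.02,-0.06,0,0,0],
  [1,-0.07,-0.02,-0.06,0,0,0],
  [1,-0.07,-0.02,-0.06,0,0,0],
], squeeze=55)

```text
t: 3.42
tool_pos: [0.5497, -0.1814, 0.0684]
orientation: [-2.274, -2.167, 0.0]
force: [-0.3, 0.9, 0.9]
opening: 0.0444
```

Run:
```python
from h import *
st()
```

```text
{'t': 3.4167, 'q': [-0.4073, 0.2258, 1.714, -0.0, 1.2019, -0.3593], 'tool_pos': [0.5497, -0.1814, 0.0684], 'orientation': [-2.274, -2.1675, 0.0001], 'force': [-0.2647, 0.8754, 0.8857], 'wrist_torque': [-0.0567, -0.1241, -0.0371], 'opening': 0.0444}
```

Still closing; wait.

drive_tool([
  [1,0,0,0,0,0,0],
  [1,0,0,0,0,0,0],
  [1,0,0,0,0,0,0],
  [1,0,0,0,0,0,0],
  [1,0,0,0,0,0,0],
  [1,0,0,0,0,0,0],
  [1,0,0,0,0,0,0],
])

```text
t: 4.0
tool_pos: [0.5499, -0.1814, 0.0685]
orientation: [2.274, 2.167, 0.001]
force: [3.5, -0.5, -1.2]
opening: 0.0235
```

Run:
```python
from h import *
st()
```

```text
{'t': 4.0, 'q': [-0.4073, 0.2257, 1.7138, 0.0001, 1.2016, -0.3593], 'tool_pos': [0.5499, -0.1814, 0.0685], 'orientation': [2.2738, 2.1671, 0.0005], 'force': [3.4886, -0.4946, -1.1955], 'wrist_torque': [-0.0466, -0.507, 0.0195], 'opening': 0.0235}
```

drive_tool([
  [1,0,0,0.2,0,0,0],
  [1,0,0,0.6,0,0,0],
  [1,0,0,1.2,0,0,0],
  [1,0,0,2.2,0,0,0],
  [1,0,0,3.4,0,0,0],
  [1,0,0,4.6,0,0,0],
  [1,0,0,5.8,0,0,0],
  [1,0,0,7,0,0,0],
  [1,0,0,7,0,0,0],
  [1,0,0,7,0,0,0],
  [1,0,0,7,0,0,0],
])

```text
t: 4.92
tool_pos: [0.5488, -0.1811, 0.2416]
orientation: [-2.273, -2.166, 0.002]
force: [0.0, 0.4, -6.4]
opening: 0.0232
```

Run:
```python
from h import *
st(); st()
for n in ('wrist','side','scene'): snap(n,n+'3'); st()
im=cv2.imread('pics/wrist3.png'); cv2.imwrite('pics/w3b.png',cv2.resize(im,(800,600),interpolation=cv2.INTER_CUBIC))
crop('side3','s3c',250,90,350,190,6)
```

```text
{'t': 4.9167, 'q': [-0.4074, 0.0741, 1.552, -0.0001, 1.518, -0.3593], 'tool_pos': [0.5488, -0.1811, 0.2416], 'orientation': [-2.2725, -2.1658, 0.0017], 'force': [0.0344, 0.4139, -6.3525], 'wrist_torque': [-0.1012, -0.0492, 0.0165], 'opening': 0.0232}
{'t': 4.9167, 'q': [-0.4074, 0.0741, 1.552, -0.0001, 1.518, -0.3593], 'tool_pos': [0.5488, -0.1811, 0.2416], 'orientation': [-2.2725, -2.1658, 0.0017], 'force': [0.0344, 0.4139, -6.3525], 'wrist_torque': [-0.1012, -0.0492, 0.0165], 'opening': 0.0232}
{'t': 4.9667, 'q': [-0.4074, 0.075, 1.5529, -0.0001, 1.518, -0.3593], 'tool_pos': [0.5483, -0.1808, 0.2406], 'orientation': [-2.2712, -2.1647, 0.0028], 'force': [-0.6047, -0.5385, -6.2518], 'wrist_torque': [-0.0951, -0.0147, -0.0362], 'opening': 0.0232}
{'t': 5.0167, 'q': [-0.4074, 0.0755, 1.5531, -0.0, 1.5181, -0.3593], 'tool_pos': [0.5482, -0.1808, 0.2402], 'orientation': [-2.2708, -2.1642, 0.0032], 'force': [0.2401, -0.213, -5.2709], 'wrist_torque': [-0.0836, -0.1421, -0.0154], 'opening': 0.0238}
{'t': 5.0667, 'q': [-0.4074, 0.0755, 1.5528, -0.0, 1.5182, -0.3593], 'tool_pos': [0.5483, -0.1808, 0.2404], 'orientation': [-2.2709, -2.1643, 0.0031], 'force': [-0.1266, 0.1059, -6.1695], 'wrist_torque': [0.0334, -0.1126, 0.0476], 'opening': 0.0236}
```

View pics/w3b.png

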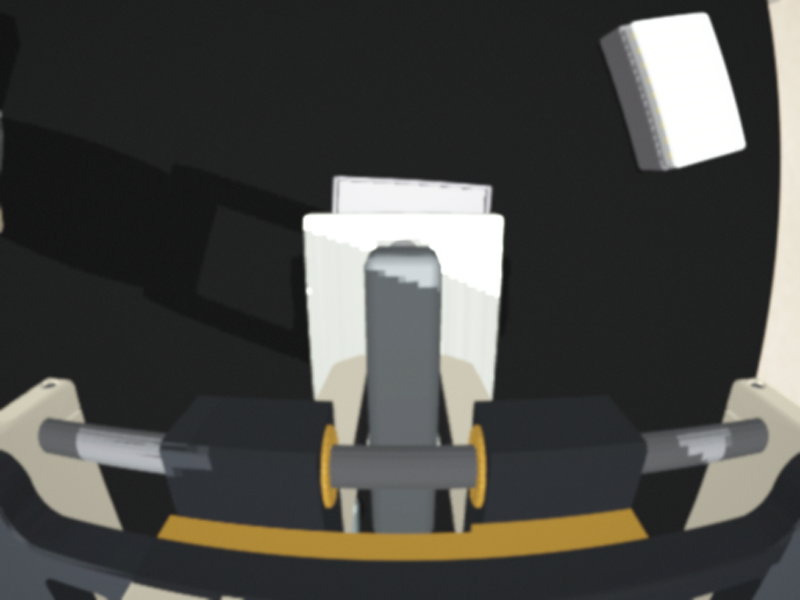

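View pics/side3.png

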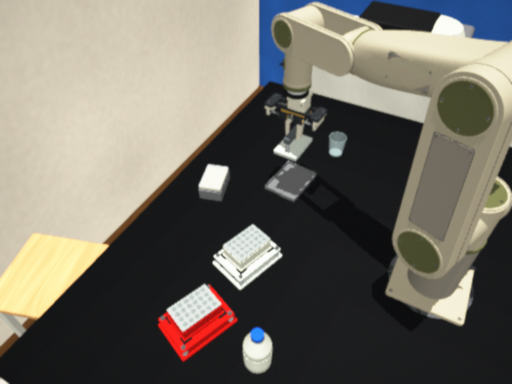

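drive_tool([
  [1,-0.3,1.2,0.8,0,0,-0.05],
  [1,-0.6,2.7,1.2,0,0,-0.1],
  [1,-0.9,4.2,1.2,0,0,-0.15],
  [1,-1.13,5.7,1.2,0,0,-0.2],
  [1,-1.13,7.2,1.2,0,0,-0.27],
  [1,-1.13,8.4,1.2,0,0,-0.27],
  [1,-1.13,9.1,1.2,0,0,-0.27],
  [1,-1.13,9.23,1.2,0,0,-0.27],
  [1,-1.13,9.23,1.2,0,0,-0.27],
  [1,-1.13,9.23,1.2,0,0,-0.27],
  [1,-1.13,9.23,1.2,0,0,-0.27],
])

```text
t: 5.98
tool_pos: [0.5212, 0.0483, 0.2726]
orientation: [-2.546, -1.84, 0.002]
force: [-0.1, -1.3, -5.5]
opening: 0.0233
```

Run:
```python
from h import *
snap('wrist','w4'); st()
im=cv2.imread('pics/w4.png'); cv2.imwrite('pics/w4b.png',cv2.resize(im,(800,600),interpolation=cv2.INTER_CUBIC))
```

```text
{'t': 6.0333, 'q': [-0.0055, -0.0872, 1.656, -0.0004, 1.5737, 0.3139], 'tool_pos': [0.5213, 0.0482, 0.2728], 'orientation': [-2.5463, -1.8397, 0.0016], 'force': [0.0142, -0.4258, -6.6525], 'wrist_torque': [0.0216, -0.055, 0.0194], 'opening': 0.0238}
```

View pics/w4b.png

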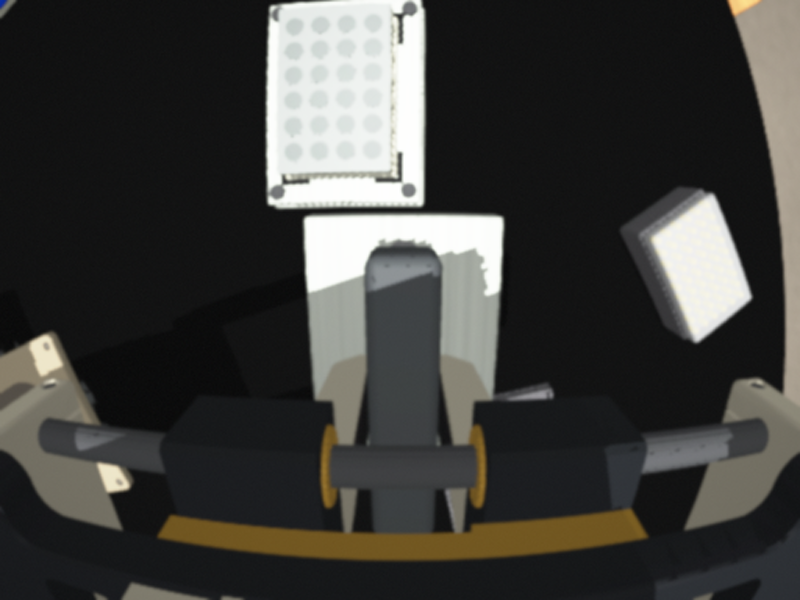

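Run:
```python
from h import *
crop('w4','w4c',160,0,285,142,5)
```

```text
(no output)
```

View pics/w4c.png

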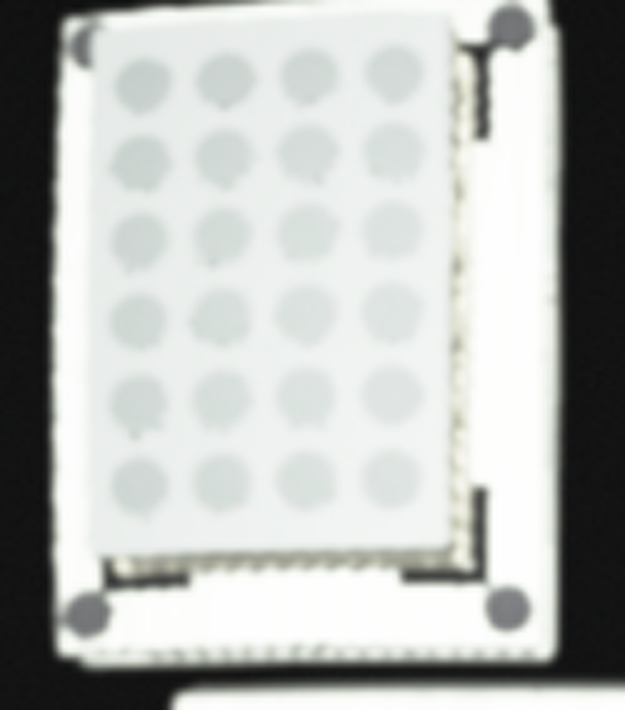

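Run:
```python
from fit import *
W=load('w4'); ul,ur,lr,ll=(-1,1),(1,1),(1,-1),(-1,-1); o=(160,0)
for z in (.096,.0985,.1):
    m=rect(W,o,5,{ul:(100,24),ur:(453,13),lr:(456,547),ll:(92,552)},.078,.120,z)
    x,r=fit(m,[.52,.19,-.3]); print(z,np.round(x,4),np.round(r,1).tolist())
    for p in (.018,.01825,.0185,.019):
        d=rect(W,o,5,{ul:(143,84),ur:(394,74),lr:(392,480),ll:(139,486)},3*p,5*p,z)
        x,r=fit(d,[.52,.19,-.3]); print('  d',p,np.round(x,4),np.round((r**2).mean()**.5,2))
n=rect(W,o,5,{lr:(555,660),ll:(60,655)},.122,.168,.048); x,r=fit(n,[.52,.19,-.3]); print(x,r)
```

```text
0.096 [ 0.5201  0.1977 -0.3237] [[-0.0, 0.9], [0.8, -0.7], [-0.6, -0.4], [-0.0, 0.3]]
  d 0.018 [ 0.5187  0.1976 -0.3226] 0.36
  d 0.01825 [ 0.5187  0.1977 -0.3226] 0.25
  d 0.0185 [ 0.5187  0.1978 -0.3217] 0.64
  d 0.019 [ 0.5187  0.1983 -0.3187] 1.55
0.0985 [ 0.5204  0.1973 -0.3238] [[-0.2, 0.4], [1.1, -1.2], [-0.2, -0.1], [-0.3, 0.5]]
  d 0.018 [ 0.5189  0.197  -0.3227] 0.2
  d 0.01825 [ 0.5189  0.1972 -0.3222] 0.47
  d 0.0185 [ 0.5189  0.1973 -0.3209] 0.9
  d 0.019 [ 0.5189  0.1979 -0.3176] 1.84
0.1 [ 0.5205  0.197  -0.3235] [[-0.4, 0.1], [1.3, -1.5], [-0.0, 0.1], [-0.4, 0.7]]
  d 0.018 [ 0.5191  0.1967 -0.3227] 0.23
  d 0.01825 [ 0.5191  0.1968 -0.3217] 0.62
  d 0.0185 [ 0.5191  0.197  -0.3204] 1.06
  d 0.019 [ 0.5191  0.1977 -0.3169] 2.01
[ 0.52201391  0.19491086 -0.34565313] [[-0.65413238 -0.01841039]
 [ 0.73750798 -0.00591541]]
```

drive_tool([
  [1,-0.072,1.2,0,0,0,-0.003],
  [1,-0.072,2.6,0,0,0,-0.003],
  [1,-0.072,4,0,0,0,-0.003],
  [1,-0.072,5.2,0,0,0,-0.003],
  [1,-0.072,5.95,-0.5,0,0,-0.003],
  [1,-0.072,5.95,-1.5,0,0,-0.003],
  [1,-0.072,5.95,-2.5,0,0,-0.003],
  [1,-0.072,5.95,-3.2,0,0,-0.003],
  [1,-0.072,5.95,-3.49,0,0,-0.003],
  [1,-0.072,5.95,-3.49,0,0,-0.003],
  [1,-0.072,5.95,-3.49,0,0,-0.003],
  [1,-0.072,5.95,-3.49,0,0,-0.003],
  [1,-0.072,5.95,-3.49,0,0,-0.003],
])

```text
t: 7.12
tool_pos: [0.5209, 0.1981, 0.1882]
orientation: [2.547, 1.837, 0.005]
force: [0.5, -1.0, -4.6]
opening: 0.0239
```

```bash
cat > avg.py <<'E'
from h import *
import sys
def avg(n=4):
    F=[];P=[];O=[];T=[]
    for i in range(n):
        s=robot.read_state();F.append(s['force']);P.append(s['tool_pos']);T.append(s['wrist_torque']);O=s['orientation']
        if i<n-1: robot.read_camera('side')
    M=R.from_rotvec(O).as_matrix()
    print('t',round(s['t'],2),'F',np.round(np.mean(F,0),2),'T',np.round(np.mean(T,0),3),'P',np.round(np.mean(P,0),4),'last',np.round(P[-1],4),'tilt z',np.round(M[:,2],4),'yaw',round(float(np.arctan2(M[1,1],M[0,1])),4))
E
python3 - <<'E'
from avg import *
avg(6)
for n in('wrist','side','scene'): snap(n,n+'5')
im=cv2.imread('pics/wrist5.png'); cv2.imwrite('pics/w5b.png',cv2.resize(im,(800,600),interpolation=cv2.INTER_CUBIC))
crop('side5','s5c',200,190,300,290,6)
E
```

```text
t 7.37 F [-0.21 -0.39 -5.46] T [-0.013 -0.06   0.008] P [0.5204 0.1982 0.1875] last [0.5199 0.1982 0.1868] tilt z [ 1.e-03  3.e-04 -1.e+00] yaw -0.321
```

View pics/w5b.png

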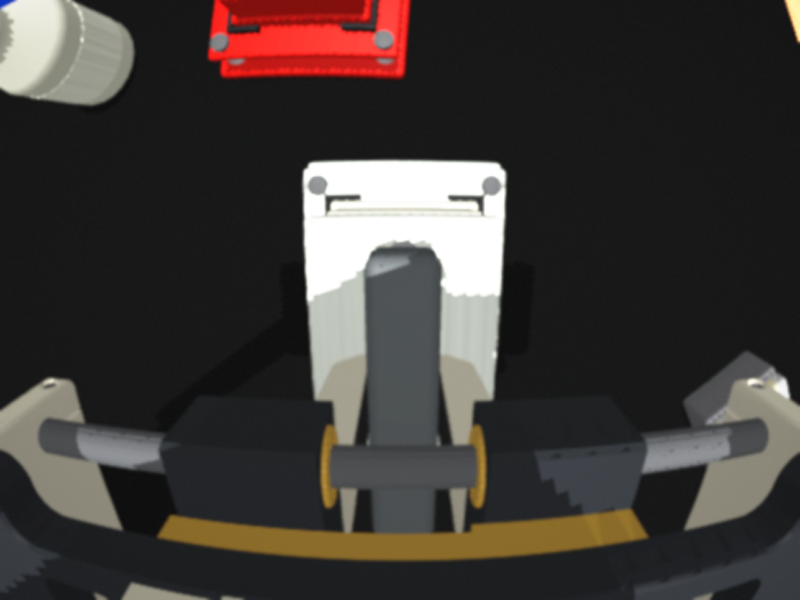

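View pics/s5c.png

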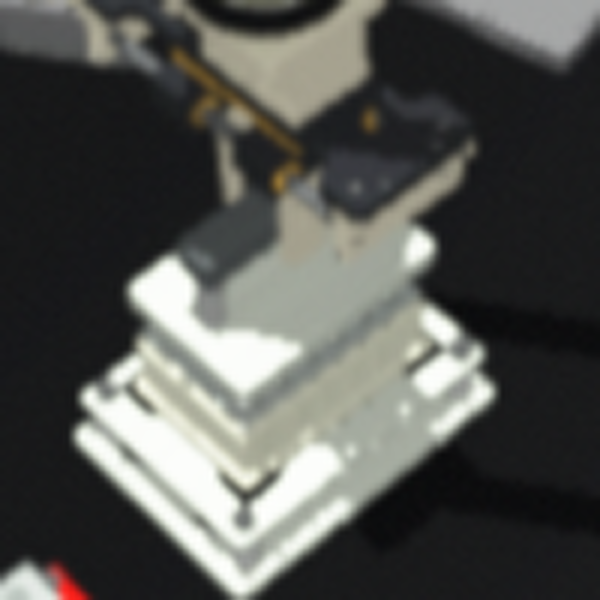

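drive_tool([
  [1,0,-0.03,-0.1,0,0,0],
  [1,0,-0.03,-0.25,0,0,0],
  [1,0,-0.03,-0.4,0,0,0],
  [1,0,-0.03,-0.5,0,0,0],
  [1,0,-0.03,-0.6,0,0,0],
  [1,0,-0.03,-0.65,0,0,0],
  [1,0,-0.03,-0.68,0,0,0],
  [1,0,-0.03,-0.68,0,0,0],
  [1,0,-0.03,-0.68,0,0,0],
  [1,0,-0.03,-0.68,0,0,0],
  [1,0,-0.03,-0.68,0,0,0],
])

```text
t: 8.43
tool_pos: [0.5198, 0.1974, 0.1694]
orientation: [2.548, 1.838, 0.001]
force: [-0.7, -0.4, -6.9]
opening: 0.0236
```

Run:
```python
from avg import *
avg(5)
```

```text
t 8.63 F [ 0.01  0.05 -5.51] T [-0.02  -0.081  0.011] P [0.5197 0.1974 0.1693] last [0.5197 0.1974 0.1692] tilt z [ 1.e-04  0.e+00 -1.e+00] yaw -0.321
```

drive_tool([
  [1,0,0,-0.02,0,0,0],
  [1,0,0,-0.04,0,0,0],
  [1,0,0,-0.06,0,0,0],
  [1,0,0,-0.08,0,0,0],
  [1,0,0,-0.1,0,0,0],
  [1,0,0,-0.12,0,0,0],
  [1,0,0,-0.14,0,0,0],
  [1,0,0,-0.16,0,0,0],
  [1,0,0,-0.16,0,0,0],
  [1,0,0,-0.16,0,0,0],
])

```text
t: 9.47
tool_pos: [0.5197, 0.1974, 0.1652]
orientation: [2.548, 1.838, 0.0]
force: [0.0, 0.1, -5.3]
opening: 0.0236
```

Run:
```python
from avg import *
avg(4)
```

```text
t 9.62 F [-0.21  0.44 -5.11] T [ 0.036 -0.069  0.024] P [0.5197 0.1974 0.1652] last [0.5197 0.1974 0.1652] tilt z [ 1.e-04  0.e+00 -1.e+00] yaw -0.321
```

Underside about 0.0997, contact is imminent.

drive_tool([
  [1,0,0,-0.02,0,0,0],
  [1,0,0,-0.04,0,0,0],
  [1,0,0,-0.06,0,0,0],
  [1,0,0,-0.08,0,0,0],
  [1,0,0,-0.08,0,0,0],
  [1,0,0,-0.08,0,0,0],
])

```text
t: 10.12
tool_pos: [0.52, 0.1976, 0.1639]
orientation: [2.548, 1.838, 0.002]
force: [-1.6, 1.7, 3.6]
opening: 0.0235
```

Run:
```python
from avg import *
avg(4)
```

```text
t 10.27 F [-1.32  2.14  2.29] T [0.461 0.164 0.03 ] P [0.52   0.1976 0.1638] last [0.5199 0.1975 0.1636] tilt z [ 9.e-04  4.e-04 -1.e+00] yaw -0.321
```

drive_tool([
  [1,0,0,-0.02,0,0,0],
  [1,0,0,-0.02,0,0,0],
  [1,0,0,-0.04,0,0,0],
  [1,0,0,-0.04,0,0,0],
  [1,0,0,-0.04,0,0,0],
])

```text
t: 10.68
tool_pos: [0.5198, 0.1974, 0.1623]
orientation: [2.548, 1.838, 0.001]
force: [-0.4, 2.2, 2.5]
opening: 0.0234
```

Run:
```python
from avg import *
avg(4)
```

```text
t 10.83 F [-0.19  2.22  2.6 ] T [ 0.607 -0.113 -0.003] P [0.5198 0.1974 0.1623] last [0.5198 0.1974 0.1623] tilt z [ 4.e-04  1.e-04 -1.e+00] yaw -0.321
```

drive_tool([
  [1,0,0,-0.01,0,0,0],
  [1,0,0,-0.02,0,0,0],
  [1,0,0,-0.03,0,0,0],
  [1,0,0,-0.04,0,0,0],
  [1,0,0,-0.05,0,0,0],
  [1,0,0,-0.06,0,0,0],
  [1,0,0,-0.06,0,0,0],
  [1,0,0,-0.06,0,0,0],
])

```text
t: 11.5
tool_pos: [0.5197, 0.1974, 0.1607]
orientation: [2.548, 1.838, 0.0]
force: [0.9, 2.5, 3.8]
opening: 0.0234
```

Run:
```python
from avg import *
avg(4)
```

```text
t 11.65 F [0.61 2.07 3.41] T [ 0.611 -0.293  0.004] P [0.5197 0.1974 0.1607] last [0.5197 0.1974 0.1607] tilt z [ 1.e-04  0.e+00 -1.e+00] yaw -0.321
```

drive_tool([
  [1,0,0,-0.01,0,0,0],
  [1,0,0,-0.02,0,0,0],
  [1,0,0,-0.03,0,0,0],
  [1,0,0,-0.04,0,0,0],
  [1,0,0,-0.04,0,0,0],
  [1,0,0,-0.04,0,0,0],
])

```text
t: 12.15
tool_pos: [0.5197, 0.1974, 0.1597]
orientation: [2.548, 1.838, 0.0]
force: [0.5, 2.3, 3.5]
opening: 0.0237
```

Run:
```python
from avg import *
avg(3)
for n in('side','scene'): snap(n,n+'6')
crop('side6','s6c',205,195,295,285,7)
crop('scene6','s6d',280,150,370,230,8)
```

```text
t 12.25 F [0.5  2.12 3.48] T [ 0.655 -0.316  0.001] P [0.5197 0.1974 0.1597] last [0.5197 0.1974 0.1597] tilt z [ 1.e-04  0.e+00 -1.e+00] yaw -0.321
```

View pics/s6c.png

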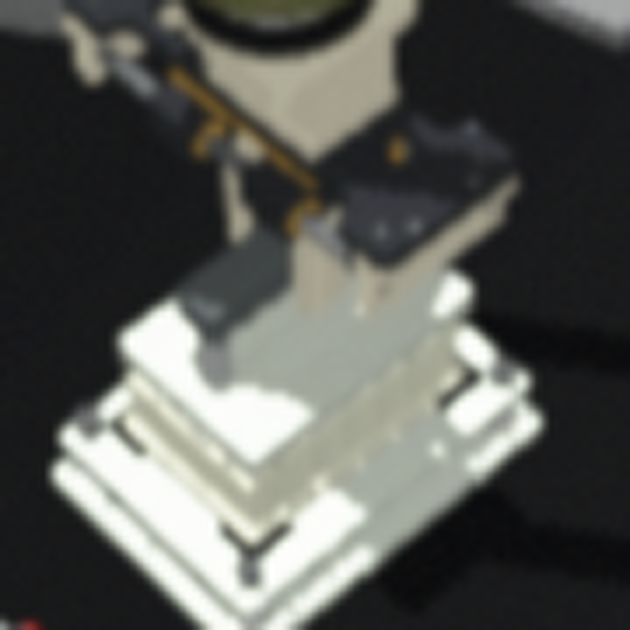

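View pics/s6d.png

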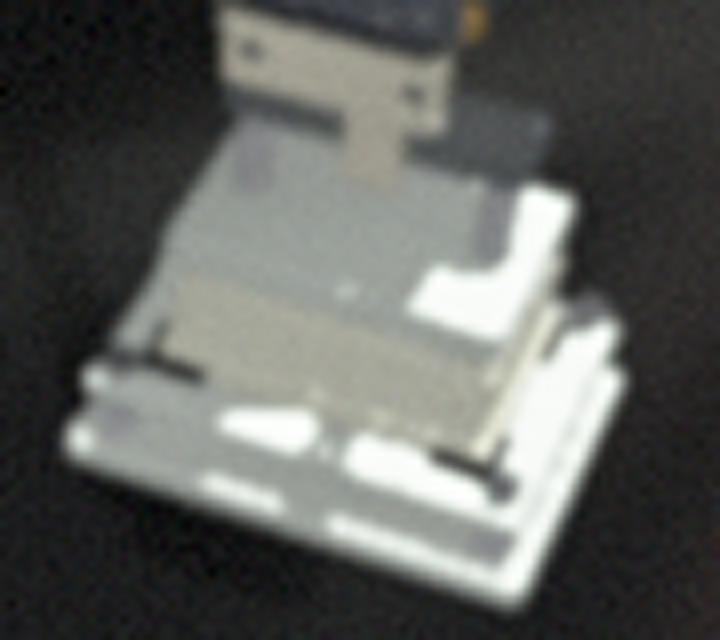

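```bash
cat > trk.py <<'E'
from h import *
def trk(a,b,pts,w=7):
    A=cv2.imread(f'pics/{a}.png',0).astype(np.float32);B=cv2.imread(f'pics/{b}.png',0).astype(np.float32)
    k=8
    for p in pts:
        u,v=int(round(p[0])),int(round(p[1]))
        f=lambda I,m:cv2.resize(I[v-m:v+m+1,u-m:u+m+1],None,fx=k,fy=k,interpolation=cv2.INTER_CUBIC)
        r=cv2.matchTemplate(f(B,w+4),f(A,w),cv2.TM_CCOEFF_NORMED); _,mx,_,loc=cv2.minMaxLoc(r)
        print(p,'d',(loc[0]/k-4,loc[1]/k-4),'q',round(mx,3))
E
python3 - <<'E'
from trk import *
P=lambda o,k,l:[(o[0]+x/k,o[1]+y/k) for x,y in l]
for w in(3,5):
  print('scene'); trk('scene0','scene6',P((280,160),8,[(165,280),(470,375),(130,275),(500,400),(75,365),(525,515)]),w)
  print('side'); trk('side0','side6',P((205,215),8,[(105,320),(150,335),(265,445),(310,445),(285,490),(525,280),(575,262),(62,385),(285,590)]),w)
c=load('scene0'); d=load('side0')
for n,q in(('scene',c),('side',d)):
  a=proj(q,[[.52,.196,.048],[.52,.196,.043],[.52,.201,.048]]); print(n,a[1]-a[0],a[2]-a[0])
E
```

```text
scene
(300.625, 195.0) d (-0.75, 1.0) q 0.96
(338.75, 206.875) d (0.125, 1.375) q 0.962
(296.25, 194.375) d (0.25, 0.375) q 0.872
(342.5, 210.0) d (-0.125, 0.875) q 0.925
(289.375, 205.625) d (-0.25, 0.0) q 0.989
(345.625, 224.375) d (0.0, 0.0) q 0.999
side
(218.125, 255.0) d (0.25, 1.0) q 0.965
(223.75, 256.875) d (0.0, 1.125) q 0.991
(238.125, 270.625) d (-0.25, 1.0) q 0.977
(243.75, 270.625) d (-0.25, 1.25) q 0.982
(240.625, 276.25) d (0.0, 0.875) q 0.946
(270.625, 250.0) d (-0.25, 0.875) q 0.937
(276.875, 247.75) d (0.0, 0.375) q 0.966
(212.75, 263.125) d (0.0, 0.0) q 0.995
(240.625, 288.75) d (0.0, 0.0) q 0.999
scene
(300.625, 195.0) d (-0.75, 0.875) q 0.769
(338.75, 206.875) d (0.0, 1.125) q 0.934
(296.25, 194.375) d (-0.25, 0.75) q 0.863
(342.5, 210.0) d (0.0, 1.25) q 0.944
(289.375, 205.625) d (-0.25, 0.0) q 0.984
(345.625, 224.375) d (0.0, 0.0) q 0.999
side
(218.125, 255.0) d (0.0, 1.0) q 0.964
(223.75, 256.875) d (0.125, 1.125) q 0.971
(238.125, 270.625) d (0.0, 1.125) q 0.972
(243.75, 270.625) d (-0.125, 1.125) q 0.968
(240.625, 276.25) d (0.0, 1.0) q 0.952
(270.625, 250.0) d (0.0, 0.625) q 0.822
(276.875, 247.75) d (0.0, 0.5) q 0.981
(212.75, 263.125) d (-0.125, 0.125) q 0.987
(240.625, 288.75) d (0.0, 0.0) q 1.0
scene [-0.17572181  1.22349879] [1.67549466 0.15007732]
side [0.03794931 0.96780246] [-0.80089145  1.18432212]
```

drive_tool([
  [1,0,0,-0.01,0,0,0],
  [1,0,0,-0.02,0,0,0],
  [1,0,0,-0.03,0,0,0],
  [1,0,0,-0.04,0,0,0],
  [1,0,0,-0.05,0,0,0],
  [1,0,0,-0.06,0,0,0],
  [1,0,0,-0.06,0,0,0],
  [1,0,0,-0.06,0,0,0],
])

```text
t: 13.02
tool_pos: [0.5196, 0.1974, 0.1581]
orientation: [2.548, 1.838, 0.0]
force: [1.8, 1.5, 4.5]
opening: 0.0234
```

Run:
```python
from avg import *
avg(4)
```

```text
t 13.17 F [1.17 2.59 3.84] T [ 0.58  -0.388  0.019] P [0.5197 0.1974 0.1581] last [0.5197 0.1974 0.1581] tilt z [ 1.e-04 -0.e+00 -1.e+00] yaw -0.321
```

drive_tool([
  [1,0,0,-0.01,0,0,0],
  [1,0,0,-0.02,0,0,0],
  [1,0,0,-0.03,0,0,0],
  [1,0,0,-0.04,0,0,0],
  [1,0,0,-0.05,0,0,0],
  [1,0,0,-0.06,0,0,0],
  [1,0,0,-0.07,0,0,0],
  [1,0,0,-0.07,0,0,0],
  [1,0,0,-0.07,0,0,0],
])

```text
t: 13.92
tool_pos: [0.5197, 0.1973, 0.1564]
orientation: [2.548, 1.838, -0.0]
force: [1.6, 0.9, 4.8]
opening: 0.0236
```

Run:
```python
from avg import *
avg(4)
```

```text
t 14.07 F [1.13 1.1  4.42] T [ 0.471 -0.404  0.001] P [0.5196 0.1973 0.1564] last [0.5196 0.1973 0.1564] tilt z [ 0.e+00 -1.e-04 -1.e+00] yaw -0.321
```

drive_tool([
  [1,0,0,-0.01,0,0,0],
  [1,0,0,-0.02,0,0,0],
  [1,0,0,-0.03,0,0,0],
  [1,0,0,-0.04,0,0,0],
  [1,0,0,-0.05,0,0,0],
  [1,0,0,-0.06,0,0,0],
  [1,0,0,-0.06,0,0,0],
  [1,0,0,-0.06,0,0,0],
])

```text
t: 14.73
tool_pos: [0.5196, 0.1971, 0.1549]
orientation: [2.548, 1.838, -0.001]
force: [0.5, 0.4, 6.5]
opening: 0.0236
```

Run:
```python
from avg import *
avg(4)
```

```text
t 14.88 F [0.54 0.62 6.08] T [ 0.167 -0.282  0.02 ] P [0.5196 0.1971 0.1549] last [0.5196 0.1971 0.1549] tilt z [-1.e-04 -5.e-04 -1.e+00] yaw -0.321
```

drive_tool([
  [1,0,0,-0.01,0,0,0],
  [1,0,0,-0.01,0,0,0],
  [1,0,0,-0.02,0,0,0],
  [1,0,0,-0.02,0,0,0],
  [1,0,0,-0.02,0,0,0],
])

```text
t: 15.3
tool_pos: [0.5196, 0.197, 0.1546]
orientation: [2.548, 1.837, -0.001]
force: [1.0, 0.0, 6.7]
opening: 0.024
```

Run:
```python
from avg import *
avg(4)
```

```text
t 15.45 F [ 0.47 -0.08  6.65] T [ 0.087 -0.131  0.019] P [0.5196 0.197  0.1546] last [0.5196 0.197  0.1546] tilt z [-1.e-04 -6.e-04 -1.e+00] yaw -0.3211
```

drive_tool([
  [1,0,0,-0.01,0,0,0],
  [1,0,0,-0.01,0,0,0],
  [1,0,0,-0.02,0,0,0],
  [1,0,0,-0.02,0,0,0],
  [1,0,0,-0.02,0,0,0],
])

```text
t: 15.87
tool_pos: [0.5197, 0.1969, 0.1544]
orientation: [2.548, 1.837, -0.001]
force: [-0.1, -0.9, 8.0]
opening: 0.0234
```

Run:
```python
from avg import *
avg(4)
```

```text
t 16.02 F [-0.41 -1.06  8.49] T [0.014 0.1   0.029] P [0.5197 0.1969 0.1544] last [0.5197 0.1969 0.1544] tilt z [ 0.e+00 -7.e-04 -1.e+00] yaw -0.3212
```

drive_tool([
  [1,0,0,-0.01,0,0,0],
  [1,0,0,-0.01,0,0,0],
  [1,0,0,-0.01,0,0,0],
  [1,0,0,-0.01,0,0,0],
  [1,0,0,-0.01,0,0,0],
  [1,0,0,-0.01,0,0,0],
])

```text
t: 16.52
tool_pos: [0.5197, 0.1969, 0.1542]
orientation: [2.547, 1.837, -0.001]
force: [-0.5, -1.3, 10.4]
opening: 0.0237
```

Run:
```python
from trk import *
from avg import avg
avg(4)
for n in('side','scene'): snap(n,n+'7')
P=lambda o,k,l:[(o[0]+x/k,o[1]+y/k) for x,y in l]
w=4
print('scene'); trk('scene0','scene7',P((280,160),8,[(165,280),(470,375),(130,275),(500,400),(525,515)]),w)
print('side'); trk('side0','side7',P((205,215),8,[(105,320),(150,335),(265,445),(310,445),(285,490),(525,280),(575,262),(285,590)]),w)
```

```text
t 16.67 F [-0.65 -1.61  9.86] T [0.016 0.175 0.026] P [0.5197 0.1969 0.1543] last [0.5197 0.1969 0.1542] tilt z [ 1.e-04 -8.e-04 -1.e+00] yaw -0.3211
scene
(300.625, 195.0) d (-1.0, 1.5) q 0.865
(338.75, 206.875) d (0.0, 1.5) q 0.941
(296.25, 194.375) d (-0.125, 1.0) q 0.81
(342.5, 210.0) d (0.125, 1.375) q 0.914
(345.625, 224.375) d (0.0, 0.0) q 0.999
side
(218.125, 255.0) d (0.25, 1.25) q 0.96
(223.75, 256.875) d (0.125, 1.25) q 0.99
(238.125, 270.625) d (0.0, 1.375) q 0.968
(243.75, 270.625) d (0.0, 1.25) q 0.977
(240.625, 276.25) d (0.0, 1.25) q 0.944
(270.625, 250.0) d (0.125, 1.0) q 0.869
(276.875, 247.75) d (0.0, 0.875) q 0.961
(240.625, 288.75) d (0.0, 0.0) q 0.999
```

drive_tool([
  [1,0,0,0,0,0,0],
  [1,0,0,0,0,0,0],
  [1,0,0,0,0,0,0],
  [1,0,0,0,0,0,0],
  [1,0,0,0,0,0,0],
  [1,0,0,0,0,0,0],
  [1,0,0,0,0,0,0],
  [1,0,0,0,0,0,0],
  [1,0,0,0,0,0,0],
  [1,0,0,0,0,0,0],
  [1,0,0,0,0,0,0],
  [1,0,0,0,0,0,0],
  [1,0,0,0,0,0,0],
])

```text
t: 17.85
tool_pos: [0.5197, 0.1969, 0.1542]
orientation: [2.548, 1.837, -0.001]
force: [-0.6, -1.7, 9.7]
opening: 0.0232
```

Run:
```python
from avg import *
avg(3)
```

```text
t 17.95 F [-0.63 -1.6   9.74] T [-0.031  0.206  0.036] P [0.5197 0.1969 0.1542] last [0.5197 0.1969 0.1543] tilt z [ 1.e-04 -8.e-04 -1.e+00] yaw -0.3213
```

Held steadily at about 15 N. Lift off slowly, vertically.

drive_tool([
  [1,0,0,0.03,0,0,0],
  [1,0,0,0.06,0,0,0],
  [1,0,0,0.1,0,0,0],
  [1,0,0,0.14,0,0,0],
  [1,0,0,0.18,0,0,0],
  [1,0,0,0.22,0,0,0],
  [1,0,0,0.26,0,0,0],
  [1,0,0,0.3,0,0,0],
  [1,0,0,0.34,0,0,0],
  [1,0,0,0.38,0,0,0],
  [1,0,0,0.45,0,0,0],
  [1,0,0,0.6,0,0,0],
  [1,0,0,0.9,0,0,0],
  [1,0,0,1.4,0,0,0],
  [1,0,0,2.2,0,0,0],
  [1,0,0,3.2,0,0,0],
  [1,0,0,4,0,0,0],
  [1,0,0,4.5,0,0,0],
  [1,0,0,4.5,0,0,0],
  [1,0,0,4.5,0,0,0],
])

```text
t: 19.62
tool_pos: [0.5201, 0.1975, 0.2671]
orientation: [2.547, 1.837, 0.003]
force: [-0.5, 0.0, -6.1]
opening: 0.0237
```

drive_tool([
  [1,0,-1.2,0,0,0,0],
  [1,0,-2.6,0,0,0,0],
  [1,0,-4,0,0,0,0],
  [1,0,-5.2,0,0,0,0],
  [1,0,-5.9,0,0,0,0],
  [1,0,-6,0,0,0,0],
  [1,0,-6,0,0,0,0],
  [1,0,-6,0,0,0,0],
  [1,0,-6,0,0,0,0],
])

```text
t: 20.37
tool_pos: [0.5193, 0.0484, 0.2653]
orientation: [-2.546, -1.838, 0.001]
force: [0.1, -0.6, -6.1]
opening: 0.0235
```

Run:
```python
from trk import *
from avg import avg
avg(1)
for n in('side','scene','wrist'): snap(n,n+'8')
P=lambda o,k,l:[(o[0]+x/k,o[1]+y/k) for x,y in l]
w=4
print('scene'); trk('scene0','scene8',P((280,160),8,[(165,280),(470,375),(130,275),(500,400),(525,515)]),w)
print('side'); trk('side0','side8',P((205,215),8,[(105,320),(150,335),(265,445),(310,445),(285,490),(525,280),(575,262),(285,590)]),w)
crop('side8','s8c',205,215,290,290,8)
crop('scene8','s8d',280,160,370,230,8)
crop('wrist8','s8w',150,0,330,142,4)
```

```text
t 20.37 F [ 0.07 -0.61 -6.11] T [-0.013 -0.03  -0.023] P [0.5193 0.0484 0.2653] last [0.5193 0.0484 0.2653] tilt z [-1.4e-03  5.0e-04 -1.0e+00] yaw -0.32
scene
(300.625, 195.0) d (0.0, 0.0) q 0.998
(338.75, 206.875) d (0.0, 0.0) q 0.997
(296.25, 194.375) d (0.0, 0.0) q 0.997
(342.5, 210.0) d (0.0, 0.0) q 0.997
(345.625, 224.375) d (0.0, 0.0) q 0.999
side
(218.125, 255.0) d (0.0, 0.0) q 0.996
(223.75, 256.875) d (0.0, 0.0) q 0.998
(238.125, 270.625) d (0.0, 0.0) q 0.998
(243.75, 270.625) d (0.0, 0.0) q 0.997
(240.625, 276.25) d (0.0, 0.0) q 0.996
(270.625, 250.0) d (0.0, 0.0) q 0.997
(276.875, 247.75) d (0.0, 0.0) q 0.998
(240.625, 288.75) d (0.0, 0.0) q 0.999
```

View pics/s8c.png

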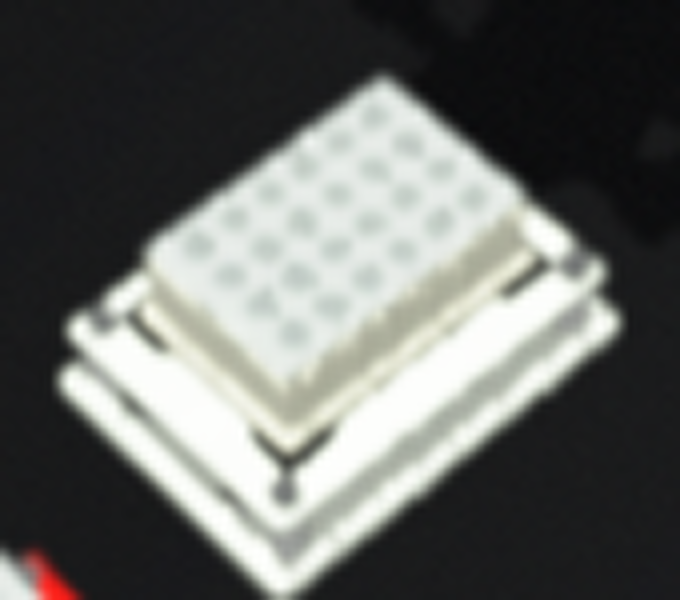

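View pics/s8d.png

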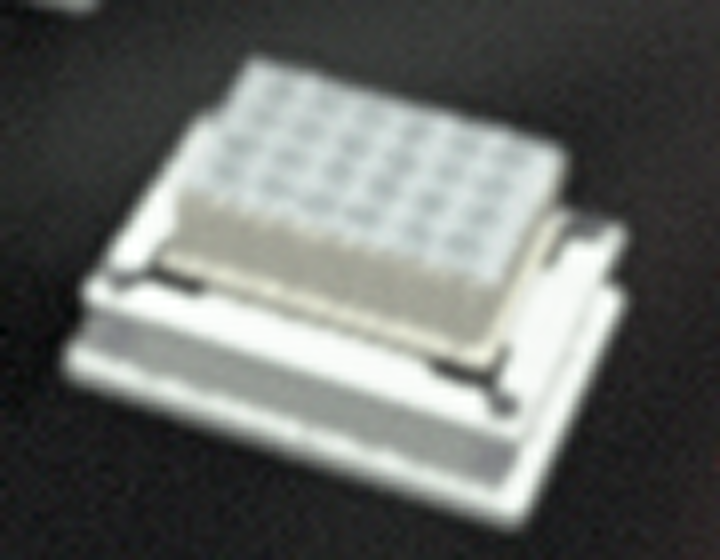

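View pics/s8w.png

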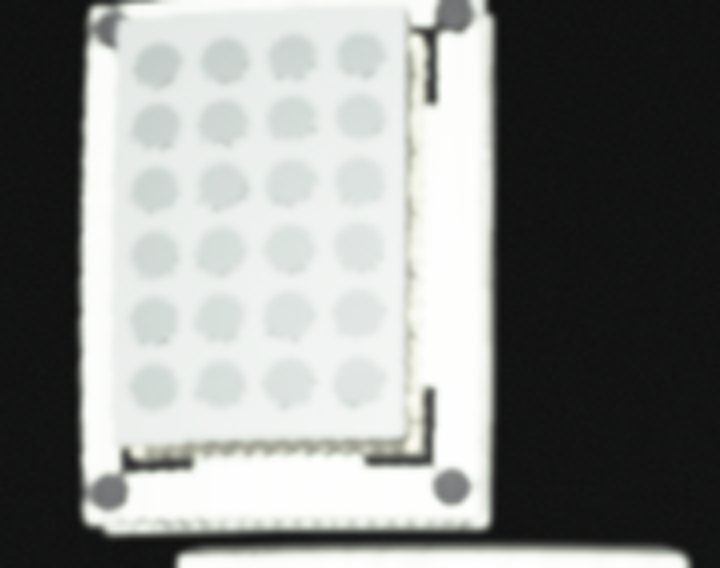

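Run:
```python
from trk import *
P=lambda o,k,l:[(o[0]+x/k,o[1]+y/k) for x,y in l]
print('side: -y end'); trk('side0','side8',P((205,215),8,[(378,110),(475,190)]),4)
print('mid'); trk('side0','side8',P((205,215),8,[(335,186),(270,186),(370,270)]),4)
print('+y end');trk('side0','side8',P((205,215),8,[(195,238),(292,325)]),4)
print('scene -y');trk('scene0','scene8',P((280,160),8,[(275,75),(230,165)]),4)
print('+y');trk('scene0','scene8',P((280,160),8,[(515,145),(470,235)]),4)
for f in('scene0','side0'):
  q=load(f); a=proj(q,[[.52,.196,.099],[.52,.196,.095]]); print(a[1]-a[0])
```

```text
side: -y end
(252.25, 228.75) d (0.0, 0.625) q 0.989
(264.375, 238.75) d (-4.0, -2.75) q 0.968
mid
(246.875, 238.25) d (-0.125, 0.625) q 0.932
(238.75, 238.25) d (0.125, 0.75) q 0.991
(251.25, 248.75) d (0.0, 0.625) q 0.891
+y end
(229.375, 244.75) d (0.25, 0.875) q 0.987
(241.5, 255.625) d (0.0, 0.875) q 0.956
scene -y
(314.375, 169.375) d (0.0, 0.625) q 0.996
(308.75, 180.625) d (-0.125, 0.625) q 0.818
+y
(344.375, 178.125) d (-0.125, 1.125) q 0.987
(338.75, 189.375) d (-0.625, 1.5) q 0.909
[-0.14974081  1.04260079]
[0.03220791 0.82138243]
```

drive_tool([
  [1,0.2,-1.2,0,0,0,0.04],
  [1,0.4,-2.6,0,0,0,0.1],
  [1,0.6,-4,0,0,0,0.15],
  [1,0.8,-5.4,0,0,0,0.2],
  [1,1.0,-6.8,0,0,0,0.216],
  [1,1.228,-8.2,-0.5,0,0,0.216],
  [1,1.228,-9.2,-1.2,0,0,0.216],
  [1,1.228,-9.52,-2.2,0,0,0.216],
  [1,1.228,-9.52,-3.4,0,0,0.216],
  [1,1.228,-9.52,-4.6,0,0,0.216],
  [1,1.228,-9.52,-5.4,0,0,0.216],
  [1,1.228,-9.52,-5.8,0,0,0.216],
  [1,1.228,-9.52,-6,0,0,0.216],
  [1,1.228,-9.52,-6,0,0,0.216],
  [1,1.228,-9.52,-6,0,0,0.216],
  [1,1.228,-9.52,-6,0,0,0.216],
])

```text
t: 21.85
tool_pos: [0.5518, -0.191, 0.1184]
orientation: [2.332, 2.1, 0.002]
force: [0.5, 0.2, -5.5]
opening: 0.0234
```

Run:
```python
from avg import *
avg(3)
snap('wrist','w9')
im=cv2.imread('pics/w9.png'); cv2.imwrite('pics/w9b.png',cv2.resize(im,(800,600),interpolation=cv2.INTER_CUBIC))
```

```text
t 21.95 F [ 0.06 -0.34 -5.57] T [-0.036 -0.09   0.027] P [ 0.5517 -0.191   0.1183] last [ 0.5515 -0.191   0.1181] tilt z [ 0.0029 -0.0013 -1.    ] yaw -0.1048
```

View pics/w9b.png

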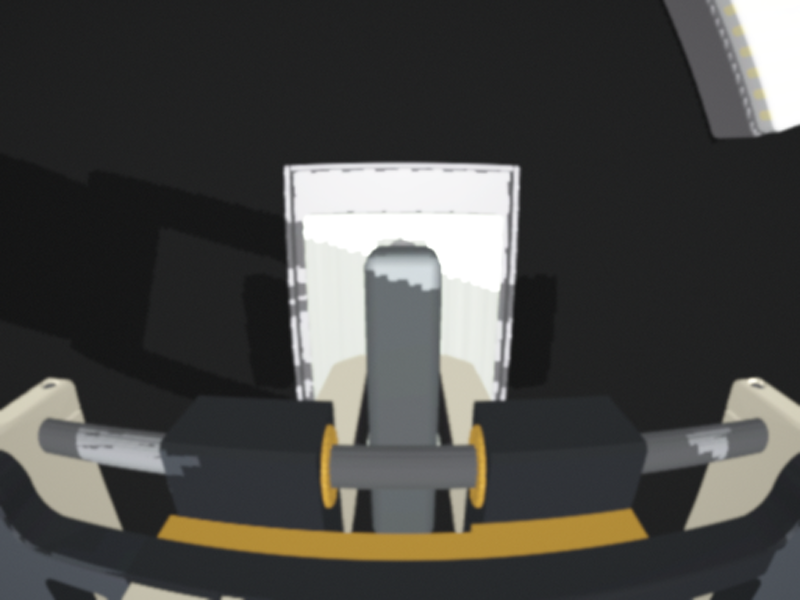

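drive_tool([
  [1,-0.04,0.04,-0.3,0,0,0],
  [1,-0.04,0.04,-0.7,0,0,0],
  [1,-0.04,0.04,-1.1,0,0,0],
  [1,-0.04,0.04,-1.4,0,0,0],
  [1,-0.04,0.04,-1.6,0,0,0],
  [1,-0.04,0.04,-1.75,0,0,0],
  [1,-0.04,0.04,-1.82,0,0,0],
  [1,-0.04,0.04,-1.82,0,0,0],
  [1,-0.04,0.04,-1.82,0,0,0],
  [1,-0.04,0.04,-1.82,0,0,0],
  [1,-0.04,0.04,-1.82,0,0,0],
  [1,-0.04,0.04,-1.82,0,0,0],
])

```text
t: 23.0
tool_pos: [0.5497, -0.1898, 0.0711]
orientation: [2.334, 2.101, 0.001]
force: [0.6, 1.2, -5.2]
opening: 0.0233
```

Run:
```python
from avg import *
avg(3)
```

```text
t 23.1 F [ 0.36  0.51 -5.19] T [-0.007 -0.115  0.007] P [ 0.5496 -0.1897  0.071 ] last [ 0.5495 -0.1897  0.0709] tilt z [ 5.e-04 -2.e-04 -1.e+00] yaw -0.105
```

Contact is expected at TCP z≈0.0685. Descending 0.25 mm per row.

drive_tool([
  [1,0,0,-0.01,0,0,0],
  [1,0,0,-0.02,0,0,0],
  [1,0,0,-0.03,0,0,0],
  [1,0,0,-0.04,0,0,0],
  [1,0,0,-0.05,0,0,0],
  [1,0,0,-0.06,0,0,0],
  [1,0,0,-0.07,0,0,0],
  [1,0,0,-0.08,0,0,0],
  [1,0,0,-0.08,0,0,0],
  [1,0,0,-0.08,0,0,0],
  [1,0,0,-0.08,0,0,0],
])

```text
t: 24.02
tool_pos: [0.5493, -0.1897, 0.0687]
orientation: [2.335, 2.102, 0.0]
force: [-0.4, 0.1, -4.5]
opening: 0.0236
```

Run:
```python
from avg import *
avg(3)
```

```text
t 24.12 F [ 0.02  0.39 -5.08] T [-0.034 -0.074 -0.024] P [ 0.5493 -0.1897  0.0687] last [ 0.5493 -0.1897  0.0686] tilt z [ 0. -0. -1.] yaw -0.105
```

drive_tool([
  [1,0,0,-0.01,0,0,0],
  [1,0,0,-0.01,0,0,0],
  [1,0,0,-0.02,0,0,0],
  [1,0,0,-0.02,0,0,0],
  [1,0,0,-0.02,0,0,0],
  [1,0,0,-0.02,0,0,0],
])

```text
t: 24.62
tool_pos: [0.5494, -0.1896, 0.0686]
orientation: [2.335, 2.102, 0.0]
force: [-4.5, 1.7, 4.1]
opening: 0.0238
```

Run:
```python
from avg import *
avg(3)
```

```text
t 24.72 F [-4.84  1.82  3.99] T [ 0.249  0.702 -0.028] P [ 0.5494 -0.1896  0.0686] last [ 0.5494 -0.1897  0.0686] tilt z [ 1.e-04 -1.e-04 -1.e+00] yaw -0.105
```

drive_tool([
  [1,0,0,0.01,0,0,0],
  [1,0,0,0.01,0,0,0],
  [1,0,0,0.01,0,0,0],
  [0.73,0,0,0.01,0,0,0],
  [0.7,0,0,0.01,0,0,0],
  [0.6,0,0,0.01,0,0,0],
  [0.5,0,0,0.01,0,0,0],
  [0.3,0,0,0.01,0,0,0],
  [0.3,0,0,0.01,0,0,0],
  [0.3,0,0,0.01,0,0,0],
  [0.3,0,0,0.01,0,0,0],
  [0.3,0,0,0.01,0,0,0],
], squeeze=10)

```text
t: 25.72
tool_pos: [0.5494, -0.1897, 0.0684]
orientation: [2.335, 2.102, 0.0]
force: [-0.2, -0.7, -0.0]
opening: 0.0646
```

Run:
```python
from avg import *
avg(2);st()
```

```text
t 25.77 F [-0.53  0.43  0.11] T [-0.005 -0.108 -0.038] P [ 0.5493 -0.1896  0.0684] last [ 0.5493 -0.1896  0.0684] tilt z [-0.  0. -1.] yaw -0.105
{'t': 25.7667, 'q': [-0.4206, 0.2315, 1.7073, -0.0, 1.2029, -0.3156], 'tool_pos': [0.5493, -0.1896, 0.0684], 'orientation': [-2.335, -2.1017, 0.0], 'force': [-0.8251, 1.5399, 0.2687], 'wrist_torque': [-0.0079, -0.1147, -0.0342], 'opening': 0.0648}
```

Released. Rise straight up, then look.

drive_tool([
  [0.3,0,0,0.3,0,0,0],
  [0.3,0,0,0.8,0,0,0],
  [0.3,0,0,1.8,0,0,0],
  [0.3,0,0,3,0,0,0],
  [0.3,0,0,4.5,0,0,0],
  [0.3,0,0,6,0,0,0],
  [0.3,0,0,7,0,0,0],
  [0.3,0,0,7.3,0,0,0],
  [0.3,0,0,7.3,0,0,0],
  [0.3,0,0,7.3,0,0,0],
])

```text
t: 26.6
tool_pos: [0.5494, -0.1897, 0.2512]
orientation: [2.334, 2.101, 0.001]
force: [-1.0, -0.1, -0.9]
opening: 0.0651
```

Run:
```python
from h import *
for n in('wrist','side','scene'): snap(n,n+'9')
st()
crop('wrist9','w9c',200,90,325,245,4)
crop('side9','s9',190,120,350,300,3)
```

```text
{'t': 26.75, 'q': [-0.4206, 0.0781, 1.5353, -0.0, 1.532, -0.3156], 'tool_pos': [0.5483, -0.1892, 0.2485], 'orientation': [-2.3324, -2.0995, 0.0025], 'force': [-0.1252, 0.264, -0.1232], 'wrist_torque': [-0.019, -0.0838, 0.0609], 'opening': 0.0652}
```

View pics/w9c.png

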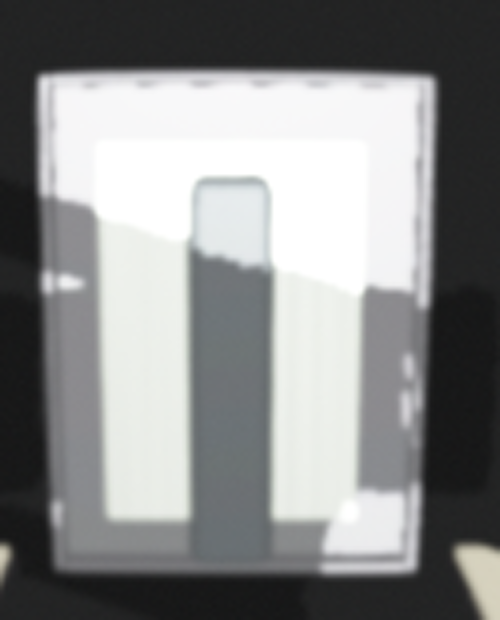

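View pics/side9.png

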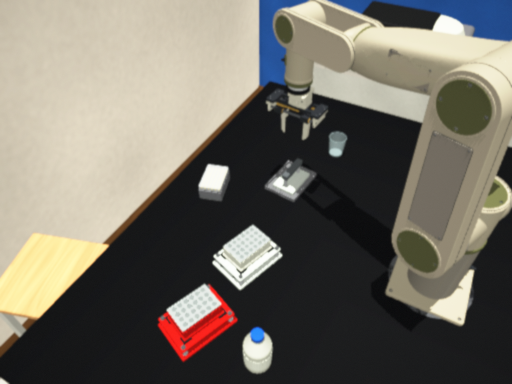

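View pics/scene9.png

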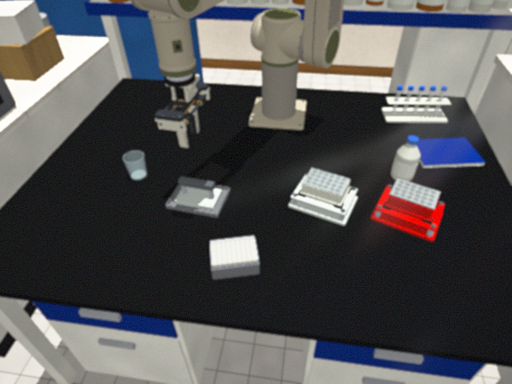

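The press lies square and centred inside the tray walls. In the wrist crop its foot spans columns 95–368 within the tray's 40–435. The station nest is up, nothing else has moved, and the gripper is clear at z≈0.25.

```bash
python3 -c "
from plant import robot
print(robot.close_job())"
```

```text
the job is handed in; nothing more can be done
None
```

I finished the job and handed it in at about 27 s of the 61 s allowed; the hand-in gives no verdict.

- **Pressing:** I pressed the mat slowly with the press foot until the nest met its stops. The force went from about 10 N to 15 N over the last 2 mm. I held about 15 N standing still for over a second, with the wrist within 0.001 rad of square. The nest went down about 6 mm.
- **After lift-off:** Image tracking showed the nest back at its starting height. The mat had gone down about 2.5–3 mm at its low end and 4.3–4.5 mm at its high end. The gap line around the rim had closed, so it looks flat.
- **Press returned:** It stands square and centred in the tray, the gripper is clear above it, and the other things on the bench did not move.

Some checks were less certain:
- **Nest tilt:** The high end of the mat touched first, so the nest tilted partway through the stroke. I estimate about 0.013 rad from images where 1 pixel is about 4–5 mm, so that figure is rough. It was near level once on the stops.
- **Set-down force:** The press touched down in the tray with about 9 N of push, slightly firmer than intended. I eased that off before opening the gripper.
- **Force readings:** The zero point drifted by up to 0.5 N, so the forces carry about that much uncertainty.

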